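# Hold the guide rod in the free shaft bracket

## Task

One of the two shaft brackets already has its guide rod; the other is empty. Take the long rod from the rack and thread it from above through the upper and then the lower bushing of the empty bracket, and finish still holding it there, upright and at rest, with the foot sticking out below the lower bushing but clear of the base plate, ready for the set screws to be tightened.

Things in the scene. Friction and masses are not known exactly. Their poses are not given: they have to be found in the camera images.
- long_rod_head (a point): Centre of the grip head of the long rod: loose steel rod, upright in one of the rack's two end holes. 165 mm long; shaft 12 mm in diameter, lowest 4 mm tapered to 8 mm; the top 35 mm is a round dark head 16 mm in diameter. This point lies on the axis 17.5 mm below the top, 147.5 mm above the foot; z runs up the rod. About 0.12 kg.
- long_rod_foot (a point): Foot end of the long rod, on its axis, 147.5 mm below the head's centre.
- short_rod_head (a point): Centre of the head of a shorter loose rod of the same pattern (85 mm long in all, same diameters) standing in the other end hole of the rack. Too short for the job; not needed.
- rack: Fixed grey block 130 x 45 x 30 mm with three round holes in a row along its x axis, at x = -40, 0 and +40 mm; holes 15 mm wide, 24 mm deep (their floor is 6 mm above the bench). Origin: centre of its underside.
- bracket_1: One of two like fixed shaft brackets, either of which may be the empty one. Origin: on the vertical axis of its bushings, at its underside; z up, x towards the upright. Base plate 8 mm thick, x -35 to +65, y -30 to +30 mm; upright 46 mm wide at x 35 to 55 mm, 118 mm high. Nothing of an empty bracket is higher.
- bracket_1_upper (a point): Centre of the mouth (upper face) of bracket_1's upper bushing, 118 mm above its underside. The bushing is a steel block 46 x 46 x 14 mm with a vertical 15 mm through hole and a 3 mm lead-in chamfer at the mouth.
- bracket_1_lower (a point): Centre of the mouth (upper face) of bracket_1's lower bushing, 64 mm above its underside, straight below the upper one; the same block, 14 mm thick, so its underside is 50 mm up, 42 mm above the base plate.
- bracket_2: The other bracket, built exactly like bracket_1.
- bracket_2_upper (a point): Centre of the mouth (upper face) of bracket_2's upper bushing, 118 mm above its underside. The bushing is a steel block 46 x 46 x 14 mm with a vertical 15 mm through hole and a 3 mm lead-in chamfer at the mouth.
- bracket_2_lower (a point): Centre of the mouth (upper face) of bracket_2's lower bushing, 64 mm above its underside, straight below the upper one; the same block, 14 mm thick, so its underside is 50 mm up, 42 mm above the base plate.
- fitted_rod_head (a point): Centre of the head of the rod that is already fixed in one of the two brackets (same pattern and size as the long rod, clamped, does not move). It stands on the bushing axis of the bracket that is taken; its top is 194 mm above the bench.
Things that resemble listed ones, but are neither listed nor needed, are in the scene too. What is shaped like the part that bears long_rod_head but pink or yellow is not meant.

How it is judged:
On the way, in this order (a step that is already met when the one before it is completed fails the run):
1. the long rod is lifted clear out of the rack (height (world z) of long_rod_foot above 0.05 m), for 0.1 s.
2. the foot of the rod is inside or through the upper bushing of the empty bracket and still above the lower one (height (world z) of long_rod_foot between 0.064 and 0.116 m and ((horizontal distance between long_rod_foot and bracket_1_upper below 0.006 m and horizontal distance between fitted_rod_head and bracket_1_upper above 0.03 m) or (horizontal distance between long_rod_foot and bracket_2_upper below 0.006 m and horizontal distance between fitted_rod_head and bracket_2_upper above 0.03 m))), for 0.04 s.
At the end, for the whole second after the job is handed in: The long rod passes through both bushings of the empty bracket (foot within 6 mm of their axis, rod within 0.1 rad of upright), foot at least 2 mm below the lower bushing (underside 50 mm up) and 2 mm above the 8 mm base plate, at rest, gripped by the fingers with over 2 N (((horizontal distance between long_rod_foot and bracket_1_lower below 0.006 m and horizontal distance between fitted_rod_head and bracket_1_upper above 0.03 m) or (horizontal distance between long_rod_foot and bracket_2_lower below 0.006 m and horizontal distance between fitted_rod_head and bracket_2_upper above 0.03 m)) and angle between long_rod_head's own z axis and vertical below 0.1 rad and height (world z) of long_rod_foot between 0.01 and 0.048 m and contact force between the fingers and long_rod above 2 N and linear speed of long_rod below 0.02 m/s); the arm keeps its last pose, push and grip.
It also fails if it takes over 42 s, if anything falls off the work surface, if the arm or the gripper's body presses on something with over 40 N, if the wrist force passes 120 N, or if a joint passes its speed limit or range.

## Robot

A 6-joint arm with a two-finger parallel gripper is mounted at the origin on a cart in front of the work surface, level with it; the furniture and walls round the work are solid. World frame = base frame: x ahead of the robot, y to its left, z up, the work surface at z = 0. Lengths are in m, angles in rad, forces in N, time in s.
With the tool pointing down it reaches from about 0.35 to 0.775 m from the base axis. Payload 7.3 kg.
Tool frame: the origin (TCP) lies at the very end of the fingers, on their centre line; the grasp point (between the pads) lies 19 mm behind it; z points along the fingers, y is the line along which they close (so a half turn about z gives the same grasp; the last joint's range is limited). The gripper opens to 92 mm and grips with 3 to 60 N. Pads are 19 mm wide; open, the fingers measure 130 mm over their backs; the gripper's body (75 mm by 190 mm) begins 47 mm behind the grasp point.
Start: joints at [-0.146, 0.342, 1.524, -0, 1.275, -0.146], TCP at [0.525, 0, 0.227] pointing down, gripper open.
Joint ranges: [-2.53, 2.53], [-0.77, 2.02], [0.04, 2.7], [-1, 4.14], [0.28, 2.66], [-3.11, 3.11]. Speed limits (rad/s): [2.57, 2.57, 3.14, 3.14, 3.14, 3.14].

## Interface

Orientations are given as [roll, pitch, yaw] about the fixed x, y, z axes, in that order (R = Rz(yaw) Ry(pitch) Rx(roll)).
In Python, from cell import robot gives the robot as it stands. The module is installed in compiled form; this text tells all that it offers.
- The arm moves only by the tool arm_command, never from a script. Its argument "moves" is a list of rows, each a list of 3 entries, a list of its own where there are three numbers: the shift along the tool's x, y, z in m, then the turn, a rotation vector about the tool's x, y, z in rad, then the finger opening in m, from 0 to 0.0918. In form: [[[dx, dy, dz], [ax, ay, az], claw], ...]. A call has exactly 5 rows; each row is the pose to reach, as a shift and turn from the pose commanded when the call began, along the tool's axes at that moment; what a row does not reach only later rows make up. A row lasts 1/10 s, in which the tool goes at most 50 mm and 8.59 degrees, less where a joint would pass 70% of its speed; a pose out of reach is approached as far as the arm can. A call with a gripper value outside its range is refused whole. The fingers move at their own pace and stop on an object; "squeeze" is the grip in N (left out, the last holds). Time passes only in rows, so rows that repeat a pose let the fingers close, or fill a call up. It gives the time, the measured TCP pose, the force, the opening and the grip force at its end, in the units of the state.
- robot.observe(): the state, without advancing time (a new reading comes with each control period).
- robot.read_camera(name): name is "scene" or "side" or "wrist"; returns the picture (384x512x3 uint8, red, green, blue); there is no depth.
- robot.camera_model(name): a dict with "fx", "fy", "cx", "cy" (pixels), "R" (3x3) and "t" (3): a world point X has camera coordinates R X + t. Camera axes: x right, y down, z forward; pixel columns grow to the right and rows downward; lengths in m; the calibration is good to about 2 mm. A picture is of the moment at which its call begins: read the wrist's pose just before it. camera_model takes no time and is no camera call; for the wrist camera it gives the pose at the moment of the call.
- robot.hand_in(): hands the job in; it is judged then, once.
The state is a dict: "time": time; "qpos": joint angles; "qvel": joint speeds; "joint_efforts": joint torques, N m; "tool_pos": TCP position; "tool_rot": TCP orientation; "contact_force": force on the tool from outside, world axes, zero at the start; "torque": the same for the moment, N m; "opening": finger opening in m; "grip_force": force on a finger pad.
Only numpy, scipy, OpenCV 4.12 (cv2) and the standard library are available. Lean on these libraries where they do the work, as an engineer would, in place of code of your own. Each camera call takes 0.05 s, during which the arm holds its last target. There are 200 camera calls.

## Working session

There is one attempt and no reset: what is moved stays moved. The work goes in short steps, Python scripts to look and compute and a tool call to move; the robot and the scene stay as the last step left them, time stands still between calls to the robot, and variables do not carry over. Pictures are saved under pics/ and viewed, at most 10 in all, crops included, and the job is handed in when it is done.

Besides the shell and the picture viewer there is one more tool, called after ">>>" as a command line: name --argument value ..., lists and objects as JSON in quotes. arm_command: Moves the arm, as the interface text tells. Its arguments: {"type":"object","properties":{"moves":{"type":"array"},"squeeze":{"type":"number"}},"required":["moves"]}

```bash
mkdir -p pics; python3 - <<'E'
from cell import robot
import cv2,numpy as np
print(robot.observe())
for n in("scene","side","wrist"):
    m=robot.camera_model(n);im=robot.read_camera(n)
    cv2.imwrite(f"pics/{n}0.png",im[:,:,::-1]);print(n,m)
a=[cv2.imread(f"pics/{n}0.png") for n in("scene","side")]
E
```

```text
{'time': 0.0, 'qpos': array([-1.45994060e-01,  3.42674353e-01,  1.52501353e+00, -1.99806467e-05,
        1.27540080e+00, -1.45988966e-01]), 'qvel': array([-0.00035214, -0.00063791, -0.00060703,  0.00145741, -0.00032149,
       -0.00103205]), 'joint_efforts': array([ 7.61924657e-04, -4.31245601e+01, -2.44219762e+01,  7.17750052e-02,
        5.59406646e-02, -1.04314388e-04]), 'tool_pos': array([5.24592352e-01, 7.91720210e-05, 2.26071287e-01]), 'tool_rot': array([-3.14010975e+00, -1.98726282e-04,  1.57079692e+00]), 'contact_force': array([0.0944268 , 0.74494491, 0.01517014]), 'torque': array([ 0.03281325, -0.03782415,  0.04931576]), 'grip_force': 0.0, 'opening': 0.09169308739545898}
scene {'fx': 422.73441312597174, 'fy': 422.73441312597174, 'cx': 254.19721584228466, 'cy': 195.1648871351825, 'R': array([[ 0.72190118, -0.69156861,  0.02432156],
       [-0.36392447, -0.40931112, -0.83667401],
       [ 0.58857257,  0.59514474, -0.54716092]]), 't': array([-0.50124621,  0.2155601 ,  0.75623824])}
side {'fx': 476.8691281286349, 'fy': 476.8691281286349, 'cx': 256.83796237441396, 'cy': 182.41503094359837, 'R': array([[-0.99797925,  0.0602049 ,  0.02031707],
       [ 0.00758394,  0.43032479, -0.90264227],
       [-0.06308642, -0.90066417, -0.4299118 ]]), 't': array([0.51747579, 0.18011824, 1.043104  ])}
wrist {'fx': 305.4154603243025, 'fy': 305.4154603243025, 'cx': 259.8903514915337, 'cy': 191.665643775983, 'R': array([[ 9.99999459e-01,  9.72744361e-04,  3.69498764e-04],
       [ 8.25059334e-04, -9.57605202e-01,  2.88082622e-01],
       [ 6.34064684e-04, -2.88082161e-01, -9.57605486e-01]]), 't': array([-0.52575745, -0.0365527 ,  0.39090661])}
```

View pics/scene0.png

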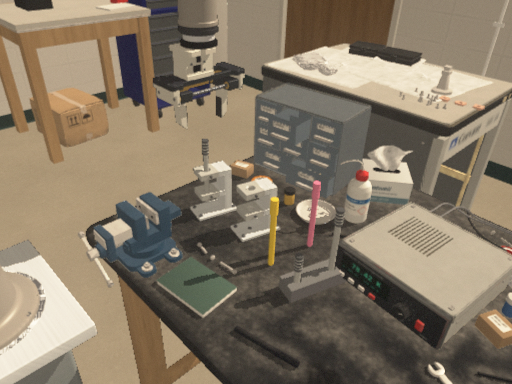

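View pics/side0.png

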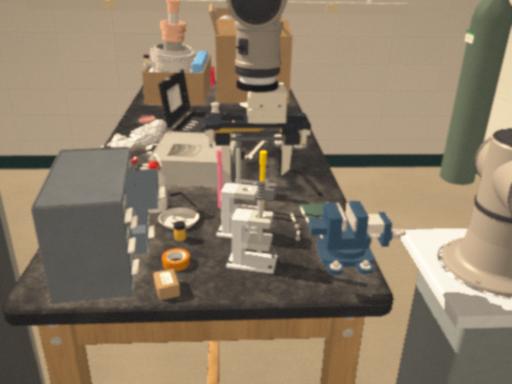

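View pics/wrist0.png

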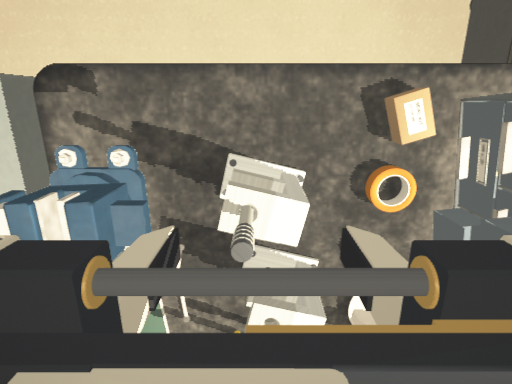

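The scene view shows the fitted rod in the left-hand bracket (head ~(205,150)), the empty bracket at ~(258,190), and the long rod in the rack at ~(337,225). The short rod is at ~(299,265). In the wrist view the empty bracket's hole is at ~(271,323). I'll zoom in next.

```bash
cat > h.py <<'E'
import numpy as np,cv2
def ray(m,u,v):
    d=m['R'].T@np.array([(u-m['cx'])/m['fx'],(v-m['cy'])/m['fy'],1]);return -m['R'].T@m['t'],d
def onz(m,u,v,z):
    c,d=ray(m,u,v);return c+d*(z-c[2])/d[2]
def proj(m,X):
    p=m['R']@np.array(X)+m['t'];return m['fx']*p[0]/p[2]+m['cx'],m['fy']*p[1]/p[2]+m['cy']
E
python3 - <<'E'
import cv2,numpy as np
from h import *
from cell import robot
a=cv2.imread("pics/scene0.png");b=cv2.imread("pics/side0.png");w=cv2.imread("pics/wrist0.png")
c1=cv2.resize(a[175:305,230:360],None,fx=4.5,fy=4.5,interpolation=cv2.INTER_CUBIC)
cv2.imwrite("pics/c1.png",c1[:,:])
m=robot.camera_model("scene")
for n,u,v,z in[("longtop",339,209,.171),("shorttop",299,257,.091),("fit top",205,141,.194),("up",258,184,.118),("yellow top",274,199,.17),("pink top",316,182,.17)]:print(n,onz(m,u,v,z).round(3))
mw=robot.camera_model("wrist")
print(onz(mw,271,323,.118),onz(mw,243,248,.194))
E
```

```text
longtop [ 0.547 -0.37   0.171]
shorttop [ 0.468 -0.352  0.091]
fit top [ 0.508 -0.03   0.194]
up [ 0.558 -0.15   0.118]
yellow top [ 0.483 -0.268  0.17 ]
pink top [ 0.59  -0.281  0.17 ]
[ 0.53759997 -0.14614967  0.118     ] [ 0.51408874 -0.02010988  0.194     ]
```

View pics/c1.png

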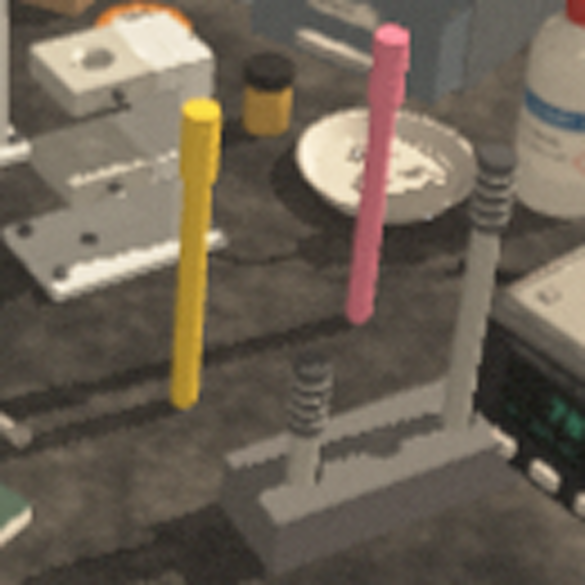

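```bash
python3 - <<'E'
from h import *
from cell import robot
m=robot.camera_model("scene")
f=lambda x,y,z:print((x,y),onz(m,230+x/4.5-.4,175+y/4.5-.4,z).round(4))
f(495,155,.171);f(458,424,.030);f(312,360,.091);f(302,480,.03);f(97,58,.118)
print("yellow");f(202,108,.165);f(185,405,0);print("pink");f(393,34,.165);f(358,320,0)
print("bushing corners");f(30,50,.118);f(85,98,.118);f(135,12,.118)
print("rack corners");f(275,525,.03);f(225,460,.03);f(515,435,.03);f(450,383,.03)
# shadow-independent check: reprojection wrist
mw=robot.camera_model("wrist");print(onz(mw,271,323,.118))
E
```

```text
(495, 155) [ 0.5472 -0.3708  0.171 ]
(458, 424) [ 0.5451 -0.3757  0.03  ]
(312, 360) [ 0.4728 -0.3471  0.091 ]
(302, 480) [ 0.4683 -0.3521  0.03  ]
(97, 58) [ 0.5366 -0.151   0.118 ]
yellow
(202, 108) [ 0.4904 -0.2625  0.165 ]
(185, 405) [ 0.4892 -0.2642  0.    ]
pink
(393, 34) [ 0.5977 -0.278   0.165 ]
(358, 320) [ 0.5967 -0.2789  0.    ]
bushing corners
(30, 50) [ 0.5173 -0.1241  0.118 ]
(85, 98) [ 0.5083 -0.1727  0.118 ]
(135, 12) [ 0.5807 -0.1321  0.118 ]
rack corners
(275, 525) [ 0.4406 -0.3617  0.03  ]
(225, 460) [ 0.4528 -0.3218  0.03  ]
(515, 435) [ 0.5581 -0.3969  0.03  ]
(450, 383) [ 0.564  -0.3567  0.03  ]
[ 0.53759997 -0.14614967  0.118     ]
```

>>> arm_command --moves '[[[-0.045,0.004,0],[0,0,0],0.0918],[[-0.09,0.008,0],[0,0,0],0.0918],[[-0.135,0.012,0],[0,0,0],0.0918],[[-0.18,0.016,0],[0,0,0],0.0918],[[-0.2,0.02,0],[0,0,0],0.0918]]' --squeeze 30

```text
time: 0.65
tool_pos: [0.5446, -0.2037, 0.2262]
tool_rot: [-3.141, 0.001, 1.568]
contact_force: [-0.0, 1.0, -0.7]
opening: 0.0919
grip_force: 0.0
```

```bash
python3 - <<'E'
from h import *
from cell import robot
import pickle
robot.read_camera("wrist");robot.read_camera("wrist")
m=robot.camera_model("wrist");o=robot.observe();im=robot.read_camera("wrist")
pickle.dump((m,o,im),open("w1.pkl","wb"))
print(o['tool_pos'],o['tool_rot'],proj(m,(.5366,-.151,.118)))
cv2.imwrite("pics/w1.png",im[:,:,::-1])
E
```

```text
[ 0.5448252  -0.20292187  0.22588666] [-3.14089499e+00  2.19668175e-04  1.56705090e+00] (np.float64(248.82941271251022), np.float64(131.43195214359457))
```

View pics/w1.png

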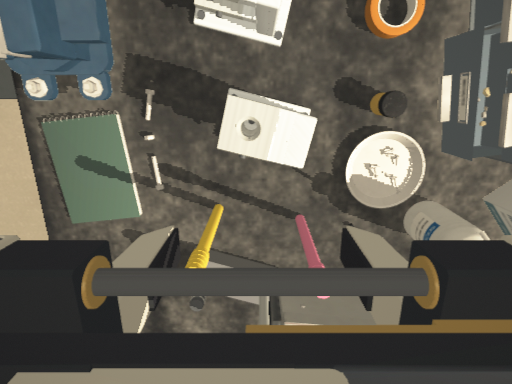

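The wrist view shows the empty bushing's mouth at about (251,127), close to where the scene fix predicted it (249,131). The yellow foot is at (220,207) and the pink foot at (300,218). Now I'll refine the hole position and move over the rod.

```bash
python3 - <<'E'
from h import *
import pickle
m,o,im=pickle.load(open("w1.pkl","rb"))
g=cv2.cvtColor(im,cv2.COLOR_RGB2GRAY)
c=g[110:145,232:270]
for t in(130,150,170,185):
    k=(c<t).astype('u1');n,l,s,ce=cv2.connectedComponentsWithStats(k)
    i=[j for j in range(1,n) if 60<s[j,4]<600]
    for j in i:
        u,v=ce[j]+[232,110]; print(t,s[j],u,v,onz(m,u,v,.118).round(4))
print(proj(m,(.5366,-.151+.0105,.118)),proj(m,(.5366+.0105,-.151,.118)))
print(onz(m,220,206,0),onz(m,300,217,0))
E
```

```text
150 [ 10  13  18  16 133] 250.78947368421052 131.02255639097746 [ 0.5383 -0.1507  0.118 ]
170 [ 10  10  18  20 227] 250.78854625550662 129.65638766519822 [ 0.5383 -0.1495  0.118 ]
185 [  9  10  20  21 309] 250.60841423948222 128.85113268608416 [ 0.5382 -0.1488  0.118 ]
(np.float64(248.66606955480273), np.float64(118.92017123776922)) (np.float64(261.0217743498239), np.float64(131.3961086572775))
[ 0.49270576 -0.26057307  0.        ] [ 0.60004052 -0.27664305  0.        ]
```

>>> arm_command --moves '[[[-0.045,0.001,0],[0,0,0],0.0918],[[-0.09,0.002,0],[0,0,0],0.0918],[[-0.135,0.002,0],[0,0,0],0.0918],[[-0.172,0.002,0],[0,0,0],0.0918],[[-0.172,0.002,0],[0,0,0],0.0918]]'

```text
time: 1.3
tool_pos: [0.5463, -0.375, 0.2257]
tool_rot: [-3.141, 0.0, 1.568]
contact_force: [0.1, 0.4, -0.4]
opening: 0.0915
grip_force: 0.0
```

```bash
python3 - <<'E'
from h import *
from cell import robot
import pickle
robot.read_camera("wrist");robot.read_camera("wrist")
m=robot.camera_model("wrist");o=robot.observe();im=robot.read_camera("wrist")
pickle.dump((m,o,im),open("w2.pkl","wb"))
print(o['tool_pos'],o['tool_rot'],proj(m,(.547,-.372,.171)))
cv2.imwrite("pics/w2.png",im[:,:,::-1])
E
```

```text
[ 0.54703902 -0.37100265  0.22614634] [-3.14090094e+00 -1.47660522e-03  1.57071664e+00] (np.float64(258.39172959977634), np.float64(210.57797216915512))
```

View pics/w2.png

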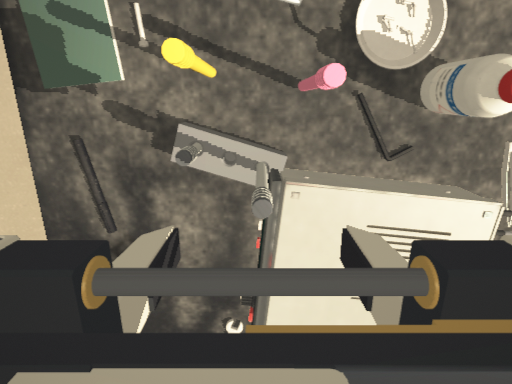

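The rod top is at (262,209) in the wrist view, about 4 px from the prediction of (258,211). The instrument's edge is close by (corner at ~(284,182)), so I'll check its height before descending.

```bash
python3 - <<'E'
from h import *
from cell import robot
import pickle
m,o,im=pickle.load(open("w2.pkl","rb"));s=robot.camera_model("scene")
def tri(a,ua,b,ub):
    c1,d1=ray(a,*ua);c2,d2=ray(b,*ub)
    t=np.linalg.lstsq(np.c_[d1,-d2],c2-c1,rcond=None)[0];return ((c1+t[0]*d1)+(c2+t[1]*d2))/2,np.linalg.norm(c1+t[0]*d1-c2-t[1]*d2)
print("instr",tri(m,(284,182),s,(344,243)))
print("rodtop",tri(m,(262,209),s,(339.6,209)),onz(m,262,209,.171),onz(m,262.5,163,.03))
print("foothole center mid", onz(m,230,158,.03))
E
```

```text
instr (array([ 0.57397514, -0.37518955,  0.07946495]), np.float64(0.00244100959392644))
rodtop (array([ 0.54918744, -0.37041802,  0.17016217]), np.float64(0.001563843273383026)) [ 0.5496875  -0.37074894  0.171     ] [ 0.55133483 -0.36415697  0.03      ]
foothole center mid [ 0.51312742 -0.35821763  0.03      ]
```

>>> arm_command --moves '[[[0,0.002,0.03],[0,0,0],0.06],[[0,0.002,0.06],[0,0,0],0.06],[[0,0.002,0.09],[0,0,0],0.06],[[0,0.002,0.09],[0,0,0],0.05],[[0,0.002,0.09],[0,0,0],0.03]]'

```text
time: 1.95
tool_pos: [0.5496, -0.3705, 0.1376]
tool_rot: [3.142, -0.0, 1.573]
contact_force: [0.0, 0.0, 0.5]
opening: 0.0562
grip_force: 0.0
```

>>> arm_command --moves '[[[0,0,0],[0,0,0],0.015],[[0,0,0],[0,0,0],0.0],[[0,0,0],[0,0,0],0.0],[[0,0,0],[0,0,0],0.0],[[0,0,0],[0,0,0],0.0]]' --squeeze 30

```text
time: 2.45
tool_pos: [0.549, -0.3721, 0.1371]
tool_rot: [3.141, 0.0, 1.571]
contact_force: [0.5, 0.2, -0.1]
opening: 0.0165
grip_force: 0.0
```

>>> arm_command --moves '[[[0,0,0],[0,0,0],0.0],[[0,0,0],[0,0,0],0.0],[[0,0,0],[0,0,0],0.0],[[0,0,0],[0,0,0],0.0],[[0,0,-0.01],[0,0,0],0.0]]'

```text
time: 2.95
tool_pos: [0.5483, -0.3713, 0.1452]
tool_rot: [-3.139, -0.003, 1.571]
contact_force: [-0.1, 0.2, -1.8]
opening: 0.0153
grip_force: 30.0
```

>>> arm_command --moves '[[[0,0,-0.03],[0,0,0],0.0],[[0,0,-0.07],[0,0,0],0.0],[[0,0,-0.11],[0,0,0],0.0],[[0,0,-0.15],[0,0,0],0.0],[[0,0,-0.175],[0,0,0],0.0]]'

```text
time: 3.45
tool_pos: [0.5494, -0.372, 0.3257]
tool_rot: [3.138, 0.003, 1.571]
contact_force: [0.0, -0.5, -1.2]
opening: 0.0154
grip_force: 30.0
```

>>> arm_command --moves '[[[0.02,-0.001,0],[0,0,0],0.0],[[0.06,-0.003,0],[0,0,0],0.0],[[0.1,-0.005,0],[0,0,0],0.0],[[0.14,-0.007,0],[0,0,0],0.0],[[0.18,-0.009,0],[0,0,0],0.0]]'

```text
time: 3.95
tool_pos: [0.5396, -0.1903, 0.3219]
tool_rot: [3.141, -0.0, 1.571]
contact_force: [-0.3, -0.0, -1.8]
opening: 0.0157
grip_force: 30.0
```

>>> arm_command --moves '[[[0.025,-0.001,0],[0,0,0],0.0],[[0.04,-0.001,0],[0,0,0],0.0],[[0.042,-0.001,0],[0,0,0],0.0],[[0.042,-0.001,0],[0,0,0],0.0],[[0.042,-0.001,0],[0,0,0],0.0]]'

```text
time: 4.45
tool_pos: [0.5391, -0.1513, 0.3215]
tool_rot: [-3.141, 0.0, 1.57]
contact_force: [0.6, 0.5, -1.3]
opening: 0.0151
grip_force: 30.0
```

```bash
python3 - <<'E'
from h import *
from cell import robot
import pickle
for _ in range(6): robot.read_camera("wrist")
o=robot.observe()
ims=[(n,robot.camera_model(n),robot.read_camera(n)) for n in("scene","side","wrist")]
pickle.dump((o,ims),open("p3.pkl","wb"))
print(o['tool_pos'],o['tool_rot'],o['opening'],o['grip_force'])
X=o['tool_pos']
out=[]
for (n,m,im),(w,h) in zip(ims,[(90,130),(70,130),(120,130)]):
    u,v=map(int,proj(m,X+[0,0,-.14]));print(n,u,v)
    a=im[max(v-h//2,0):,max(u-w//2,0):][:h,:w][:,:,::-1]
    print(max(u-w//2,0),max(v-h//2,0));out.append(cv2.resize(a,None,fx=4,fy=4,interpolation=cv2.INTER_CUBIC))
cv2.imwrite("pics/p3.png",np.hstack(out[:2]))
E
```

```text
[ 0.53897451 -0.15054553  0.32157246] [-3.14143994e+00 -5.82645528e-05  1.56995713e+00] 0.015395638527673193 29.99671697616577
scene 252 161
207 96
side 245 162
210 97
wrist 258 180
198 115
```

View pics/p3.png

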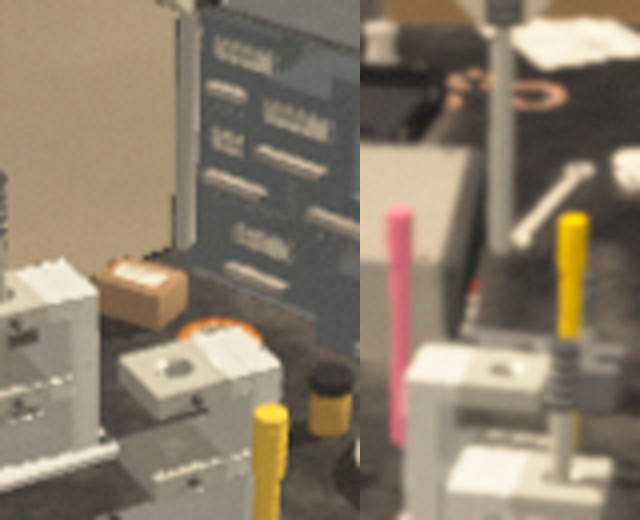

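```bash
python3 - <<'E'
from h import *
import pickle
o,ims=pickle.load(open("p3.pkl","rb"))
s,d=ims[0][1],ims[1][1]
def tri(a,ua,b,ub):
    c1,d1=ray(a,*ua);c2,d2=ray(b,*ub)
    t=np.linalg.lstsq(np.c_[d1,-d2],c2-c1,rcond=None)[0];return ((c1+t[0]*d1)+(c2+t[1]*d2))/2,np.linalg.norm(c1+t[0]*d1-c2-t[1]*d2)
S=lambda x,y:(207+x/4-.4,96+y/4-.4)
D=lambda x,y:(210+(x-360)/4-.4,97+y/4-.4)
print("foot",tri(s,S(186,248),d,D(501,250)))
print("shaft high",onz(s,*S(188,20),.30),)
print("hole",tri(s,S(177,366),d,D(508,370)), onz(s,*S(177,366),.118),onz(d,*D(508,370),.118))
E
```

```text
foot (array([ 0.54017261, -0.15080681,  0.18987428]), np.float64(0.00026211950904027424))
shaft high [ 0.56437305 -0.12338062  0.3       ]
hole (array([ 0.53647137, -0.14868213,  0.11705772]), np.float64(0.0025666641280622693)) [ 0.53720007 -0.1493627   0.118     ] [ 0.53560934 -0.1450062   0.118     ]
```

>>> arm_command --moves '[[[0.0015,-0.002,0.02],[0,0,0],0.0],[[0.0015,-0.002,0.04],[0,0,0],0.0],[[0.0015,-0.002,0.055],[0,0,0],0.0],[[0.0015,-0.002,0.06],[0,0,0],0.0],[[0.0015,-0.002,0.06],[0,0,0],0.0]]'

```text
time: 5.4
tool_pos: [0.5368, -0.1484, 0.2613]
tool_rot: [-3.141, -0.0, 1.571]
contact_force: [-0.6, -0.4, -0.9]
opening: 0.0154
grip_force: 30.0
```

```bash
python3 - <<'E'
from h import *
from cell import robot
import pickle
for _ in range(4): robot.read_camera("wrist")
o=robot.observe();print(o['tool_pos'],o['contact_force'])
ims=[(n,robot.camera_model(n),robot.read_camera(n)) for n in("scene","side")]
pickle.dump((o,ims),open("p4.pkl","wb"))
out=[]
for n,m,im in ims:
    u,v=map(int,proj(m,(.537,-.149,.125)));a=im[v-30:v+30,u-25:u+25,::-1];print(n,u-25,v-30)
    out.append(cv2.resize(a,None,fx=8,fy=8,interpolation=cv2.INTER_CUBIC))
cv2.imwrite("pics/p4.png",np.hstack(out))
E
```

```text
[ 0.53745493 -0.14866863  0.26274267] [ 0.40820824  0.11397966 -1.44105464]
scene 225 154
side 220 155
```

View pics/p4.png

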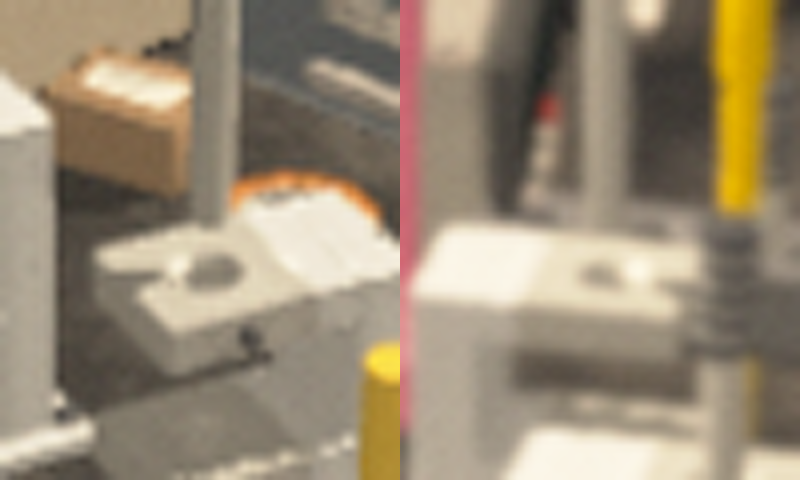

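```bash
python3 - <<'E'
from h import *
import pickle
o,ims=pickle.load(open("p4.pkl","rb"))
s,d=ims[0][1],ims[1][1]
S=lambda x,y:(225+x/8-.45,154+y/8-.45)
D=lambda x,y:(220+(x-400)/8-.45,155+y/8-.45)
# columns: rod vs hole; predicted columns for a plumb rod at candidate hole
for X in[(.5375,-.1487,.131),(.5375,-.1487,.118)]:
    a=proj(s,X);b=proj(d,X);print([(a[0]-225+.45)*8,(a[1]-154+.45)*8],[(b[0]-220+.45)*8+400,(b[1]-155+.45)*8])
print("hole",onz(s,*S(213,271),.118),onz(d,*D(613,272),.118))
print("foot",onz(s,*S(208,226),.131),onz(d,*D(604,230),.131))
E
```

```text
[np.float64(210.48376394890064), np.float64(226.21282175879)] [np.float64(609.74378048549), np.float64(229.79741882372204)]
[np.float64(209.52740272099695), np.float64(267.04100878631186)] [np.float64(609.2744772166023), np.float64(270.7419383373807)]
hole [ 0.53681642 -0.15079592  0.118     ] [ 0.53646603 -0.14786517  0.118     ]
foot [ 0.53707333 -0.14817565  0.131     ] [ 0.53914101 -0.14859566  0.131     ]
```

>>> arm_command --moves '[[[-0.001,-0.001,0.005],[0,0,0],0.0],[[-0.001,-0.001,0.012],[0,0,0],0.0],[[-0.001,-0.001,0.02],[0,0,0],0.0],[[-0.001,-0.001,0.028],[0,0,0],0.0],[[-0.001,-0.001,0.032],[0,0,0],0.0]]'

```text
time: 6.2
tool_pos: [0.5356, -0.1493, 0.2283]
tool_rot: [-3.14, -0.001, 1.571]
contact_force: [0.3, 0.2, -1.9]
opening: 0.0155
grip_force: 30.0
```

>>> arm_command --moves '[[[0,0,0.003],[0,0,0],0.0],[[0,0,0.006],[0,0,0],0.0],[[0,0,0.009],[0,0,0],0.0],[[0,0,0.012],[0,0,0],0.0],[[0,0,0.012],[0,0,0],0.0]]'

```text
time: 6.7
tool_pos: [0.5359, -0.1494, 0.2174]
tool_rot: [-3.141, -0.0, 1.571]
contact_force: [-0.8, -0.6, -2.6]
opening: 0.0154
grip_force: 30.0
```

>>> arm_command --moves '[[[0,0,0.006],[0,0,0],0.0],[[0,0,0.012],[0,0,0],0.0],[[0,0,0.018],[0,0,0],0.0],[[0,0,0.023],[0,0,0],0.0],[[0,0,0.027],[0,0,0],0.0]]'

```text
time: 7.2
tool_pos: [0.5359, -0.1494, 0.1901]
tool_rot: [-3.141, -0.0, 1.571]
contact_force: [0.7, -0.6, -2.7]
opening: 0.0156
grip_force: 30.0
```

>>> arm_command --moves '[[[0,0,0.002],[0,0,0],0.0],[[0,0,0.004],[0,0,0],0.0],[[0,0,0.006],[0,0,0],0.0],[[0,0,0.008],[0,0,0],0.0],[[0,0,0.008],[0,0,0],0.0]]'

```text
time: 7.7
tool_pos: [0.5359, -0.1494, 0.1825]
tool_rot: [-3.141, -0.0, 1.571]
contact_force: [0.1, 0.1, -1.4]
opening: 0.0155
grip_force: 30.0
```

```bash
python3 - <<'E'
from h import *
from cell import robot
o=robot.observe();print(o['tool_pos'],o['contact_force'])
out=[]
for n in("scene","side"):
    m=robot.camera_model(n);im=robot.read_camera(n)
    u,v=map(int,proj(m,(.537,-.149,.10)));a=im[v-50:v+50,u-40:u+40,::-1];print(n,u-40,v-50)
    out.append(cv2.resize(a,None,fx=5,fy=5,interpolation=cv2.INTER_CUBIC))
cv2.imwrite("pics/p5.png",np.hstack(out))
E
```

```text
[ 0.53591686 -0.14943922  0.18250894] [ 0.05959739  0.11692019 -1.37316222]
scene 210 144
side 205 145
```

View pics/p5.png

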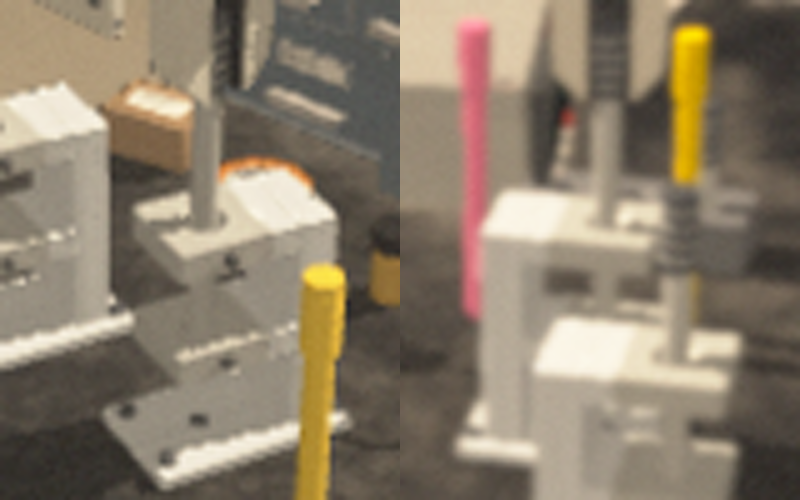

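The rod has entered the upper bushing: the shaft meets the mouth at ~(207,222) in the crop, and the side view shows it continuing below that block. Forces are still negligible, so I'll lower it to its final height.

>>> arm_command --moves '[[[0,0,0.004],[0,0,0],0.0],[[0,0,0.008],[0,0,0],0.0],[[0,0,0.013],[0,0,0],0.0],[[0,0,0.018],[0,0,0],0.0],[[0,0,0.022],[0,0,0],0.0]]'

```text
time: 8.3
tool_pos: [0.5359, -0.1494, 0.1601]
tool_rot: [-3.141, -0.0, 1.571]
contact_force: [-0.2, -0.5, -1.7]
opening: 0.0155
grip_force: 30.0
```

>>> arm_command --moves '[[[0,0,0],[0,0,0],0.0],[[0,0,0],[0,0,0],0.0],[[0,0,0],[0,0,0],0.0],[[0,0,0],[0,0,0],0.0],[[0,0,0],[0,0,0],0.0]]'

```text
time: 8.8
tool_pos: [0.5361, -0.1495, 0.1609]
tool_rot: [3.141, 0.0, 1.571]
contact_force: [-0.2, 0.1, -1.3]
opening: 0.0154
grip_force: 30.0
```

```bash
python3 - <<'E'
from h import *
from cell import robot
o=robot.observe();print(o['tool_pos'],o['contact_force'],o['torque'],o['grip_force'])
out=[]
for n in("scene","side"):
    m=robot.camera_model(n);im=robot.read_camera(n)
    u,v=map(int,proj(m,(.537,-.149,.09)));a=im[v-50:v+50,u-40:u+40,::-1];print(n,u-40,v-50)
    out.append(cv2.resize(a,None,fx=5,fy=5,interpolation=cv2.INTER_CUBIC))
    print([np.round((np.array(proj(m,(.5365,-.149,z)))-[u-40,v-50])*5) for z in(.1605,.118,.05,.03)])
cv2.imwrite("pics/p6.png",np.hstack(out))
E
```

```text
[ 0.53611576 -0.14952376  0.16092506] [-0.15290642  0.14015702 -1.34300829] [-0.05691505  0.02785947 -0.00742755] 29.996623992919922
scene 210 147
[array([204., 116.]), array([203., 201.]), array([200., 328.]), array([199., 364.])]
side 205 149
[array([207., 112.]), array([206., 197.]), array([204., 326.]), array([204., 363.])]
```

View pics/p6.png

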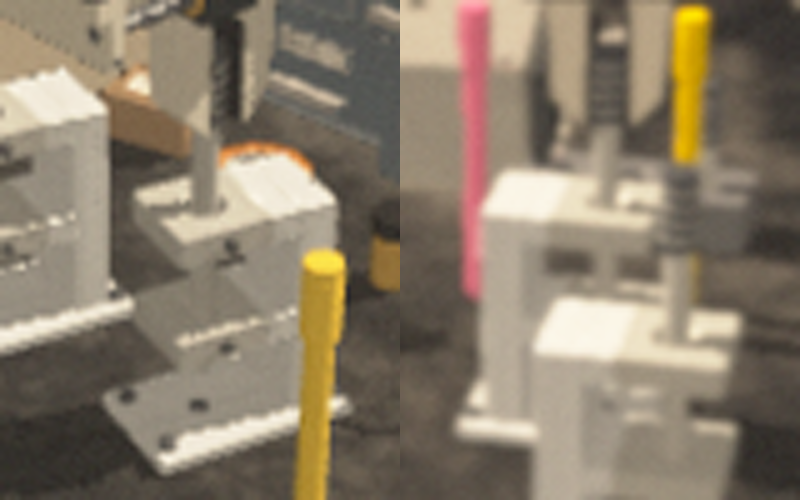

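The head is now about 40 mm above the mouth, down 22 mm with no slip. That puts the foot at about 0.029 m, in both bushings, with no contact force. Handing in.

```bash
python3 -c "
from cell import robot
print(robot.hand_in())"
```

```text
the job is handed in; nothing more can be done
None
```

I threaded the long rod through both bushings of the empty bracket and handed the job in; the result wasn't reported back. At hand-in the rod was upright and at rest, gripped at 30 N, with its foot at about 0.029 m by my measurement.

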